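# Put the sauce pots and cheese tubs of three meals right

## Robot

A 7-joint arm with a two-finger parallel gripper is mounted at the origin on the work surface. World frame = base frame: x ahead of the robot, y to its left, z up, the work surface at z = 0. Lengths are in m, angles in degrees, forces in N, time in s.
With the tool pointing down it reaches from about 0.425 to 0.925 m from the base axis. Payload 6.8 kg.
Tool frame: the origin (TCP) lies on the centre line of the jaws, within the pads' length; the fingertips stand 19 mm ahead of it and the grasp point (between the pads) is the TCP; z points along the fingers, y is the direction in which the jaws open and shut (so a half turn about z gives the same grasp; the last joint's range is limited). The gripper opens to 88 mm and grips with 3 to 60 N. Pads are 20 mm wide; open, the fingers measure 115 mm over their backs; the gripper's body (75 mm by 178 mm) begins 61 mm behind the grasp point.
Start: joints at [65.254, 27.33, 1.283, 89.118, -0.659, 63.558, -4.761], TCP at [0.215, -0.64, 0.242] pointing down, gripper open.
Joint ranges: [-169.35, 169.35], [-19.33, 120.38], [-80.79, 83.38], [13.8, 139.57], [-78.32, 258.32], [9.67, 109.79], [-169.56, 169.56]. Speed limits (degrees/s): [136.94, 136.94, 180, 180, 180, 180, 180].

## Interface

Orientations are given as [roll, pitch, yaw] about the fixed x, y, z axes, in that order (R = Rz(yaw) Ry(pitch) Rx(roll)).
In Python, from station import robot, solver, get_image, nets gives the robot as it stands. The module is installed in compiled form; this text tells all that it offers. Calls block until the motion is done:
- robot.reach(position, orientation): joint-space move of the TCP to a pose.
- robot.move_linear(position, max_speed=0.15, orientation=None, stop_force=None): straight line of the TCP; orientation=None keeps the orientation; max_speed is the mean speed in m/s. With stop_force (N) it stops when the force on the tool has changed by that much, and returns True; else False.
- robot.goto_joints(angles): joint-space move.
- robot.gripper_open() and robot.gripper_close(): open the fingers fully, or close them until they stop; the grip force is fixed at half the most.
- robot.wait(seconds).
- solver.ik(position, orientation): joint angles nearest the present ones, or None.
- robot.get_obs(): the state.
- get_image(name): name is "scene" or "top" or "wrist"; returns a dict with "color" (384x512x3 uint8, red, green, blue), "depth" (384x512 float32, m along the optical axis (not along the pixel's ray), 0 where there is no reading), "fx", "fy", "cx", "cy" (pixels), "k1" (the pictures are not rectified: a ray, as slopes to the right and down, at radius r is drawn at 1 + k1 r^2 times it, then the intrinsics apply), "xyz" and "orientation" of the camera in the world; the wrist camera has in their place "hand_eye" (4x4, takes a point from camera to tool coordinates, whose origin is the TCP and whose axes are the flange's). Camera axes: x right, y down, z forward; pixel columns grow to the right and rows downward; lengths in m; the calibration is good to about 2 mm. A picture is of the moment at which its call begins: read the wrist's pose just before it.
A pose or a line that the arm cannot do raises robot.MotionError and nothing moves.
- robot.close_job(): hands the job in, once; it reports no verdict.
Trained networks look in a picture, given as the dict that the camera call returned (one of the last four; its "shot" number tells which), for a name from the list of things; names that differ only in an ending like _2 or _b are one class to them, and where a whole thing is asked for, a point or a joint stands for the part that bears it (a point fixed in the world has none). Each returns a list of dicts, best first, with "conf" (0 to 1); they miss things now and then, are a little off and sometimes report something else, mostly with a low value. They report only what shows in the picture. A call takes as long as a camera call. They do not tell look-alikes from the thing itself.
- nets.silhouettes(picture, label): "pixels" (384x512 bool, what is visible of it) and "position" ([column, row] in pixels, amid what is visible of it).
The state is a dict: "time": time; "qpos": joint angles; "joint_velocities": joint speeds; "joint_torque": joint torques, N m; "tool_pos": TCP position; "orientation": TCP orientation; "force": force on the tool from outside, world axes, zero at the start; "moment": the same for the moment, N m; "opening": opening from 0.0 (shut) to 1.0 (fully open).
Only numpy, scipy, OpenCV 4.12 (cv2) and the standard library are available. Lean on these libraries where they do the work, as an engineer would, in place of code of your own. Each camera call takes 0.05 s, during which the arm holds its last target. There are 200 camera calls.

## Task

Each of the three lasagne trays must go out with exactly one round sauce pot and one square cheese tub, standing upright on the tray floor beside the food. They were packed carelessly: find out which tray has one pot too many, which has no pot and which has no tub, then put this right with the doubled pot and the spare tub from the small white board. Keep pots and tubs upright and set them down without dropping them, and leave the bottle, shaker and spatula alone.

Things in the scene. Friction and masses are not known exactly. Their poses are not given: they have to be found in the camera images.
- line: The fixed row of three black plastic trays, 150 mm apart, turned up to about 10 degrees. Each is 200 x 142 mm with 3 mm walls and a fixed lasagne portion, 88 x 106 mm and 31 mm high, in its far part; the near part is the free strip for a pot and a tub side by side. Origin: on the table under tray_middle; same axes.
- tray_left (a point): Left-hand (+y) tray: the middle of its free strip, on top of the 4 mm tray floor. x runs along the tray towards the food (away from the robot), y left along the row, z up. Free strip: x -51 mm (near wall) to +53 mm (face of the lasagne), y -68 to +68 mm (side walls). Rim 30 mm above this point.
- tray_middle (a point): Middle tray: the middle of its free strip, on top of the 4 mm tray floor. x runs along the tray towards the food (away from the robot), y left along the row, z up. Free strip: x -51 mm (near wall) to +53 mm (face of the lasagne), y -68 to +68 mm (side walls). Rim 30 mm above this point.
- tray_right (a point): Right-hand (-y) tray: the middle of its free strip, on top of the 4 mm tray floor. x runs along the tray towards the food (away from the robot), y left along the row, z up. Free strip: x -51 mm (near wall) to +53 mm (face of the lasagne), y -68 to +68 mm (side walls). Rim 30 mm above this point.
- pot_1: Round sauce pot with a firm lid, white with a grey lid, rigid, diameter 46 mm, height 44 mm, about 60 g. Origin: centre of its underside, z up. Upright at the start. The three pots are alike; which tray each one stands in changes every time.
- pot_2: Round sauce pot with a firm lid, white with a grey lid, rigid, diameter 46 mm, height 44 mm, about 60 g. Origin: centre of its underside, z up. Upright at the start. The three pots are alike; which tray each one stands in changes every time.
- pot_3: Round sauce pot with a firm lid, white with a grey lid, rigid, diameter 46 mm, height 44 mm, about 60 g. Origin: centre of its underside, z up. Upright at the start. The three pots are alike; which tray each one stands in changes every time.
- tub_1: Square cheese tub with a firm lid, white with a grey lid, rigid, 44 x 44 mm, height 44 mm, about 60 g, its sides along its own x and y. Origin: centre of its underside, z up. The three are alike: two stand upright in trays, one is the spare on the white 120 x 100 x 4 mm board beside the row; sides turned up to about 30 degrees.
- tub_2: Square cheese tub with a firm lid, white with a grey lid, rigid, 44 x 44 mm, height 44 mm, about 60 g, its sides along its own x and y. Origin: centre of its underside, z up. The three are alike: two stand upright in trays, one is the spare on the white 120 x 100 x 4 mm board beside the row; sides turned up to about 30 degrees.
- tub_3: Square cheese tub with a firm lid, white with a grey lid, rigid, 44 x 44 mm, height 44 mm, about 60 g, its sides along its own x and y. Origin: centre of its underside, z up. The three are alike: two stand upright in trays, one is the spare on the white 120 x 100 x 4 mm board beside the row; sides turned up to about 30 degrees.
- bottle: Bystander: clear plastic bottle, diameter 54 mm, 150 mm tall, standing to one side of the row. Origin: centre of its underside.
- shaker: Bystander: steel shaker, diameter 48 mm, 94 mm tall, standing behind the trays. Origin: centre of its underside.
- spatula: Bystander: spatula lying flat behind the trays, along its own x, about 280 mm long. Origin: near the middle of its underside.
Not all that is in view belongs to the job. Leave any turquoise look-alike of the tub_2 alone.

How it is judged:
By the outcome, as a careful person would: the job done as asked, in the order asked, and still so for the second after the job is handed in, with the robot touching nothing.
It also fails if it takes over 58 s, if anything falls off the work surface, if the arm or the gripper's body presses on something with over 40 N, if the wrist force passes 120 N, or if a joint passes its speed limit or range.

## Working session

There is one attempt and no reset: what is moved stays moved. The work goes in short steps, each a Python script; the robot and the scene stay as the last script left them, time stands still between calls to the robot, and variables do not carry over. Pictures are saved under pics/ and viewed, and the job is handed in when it is done.

```bash
mkdir -p pics; cat > h.py <<'E'
import numpy as np, cv2
from scipy.spatial.transform import Rotation as R
from station import robot, solver, get_image, nets
def pose(im,obs=None):
    if "hand_eye" in im:
        T=np.eye(4);T[:3,:3]=R.from_euler('xyz',obs["orientation"],degrees=True).as_matrix();T[:3,3]=obs["tool_pos"]
        return T@np.array(im["hand_eye"])
    T=np.eye(4);o=np.array(im["orientation"],float)
    T[:3,:3]=o if o.shape==(3,3) else R.from_euler('xyz',o,degrees=True).as_matrix()
    T[:3,3]=im["xyz"];return T
def rays(im,uv):
    K=np.array([[im["fx"],0,im["cx"]],[0,im["fy"],im["cy"]],[0,0,1]],float)
    return cv2.undistortPoints(np.array(uv,float).reshape(-1,1,2),K,np.array([im["k1"],0,0,0],float)).reshape(-1,2)
def cloud(im,T):
    v,u=np.mgrid[:384,:512];s=rays(im,np.stack([u,v],-1).reshape(-1,2))
    d=im["depth"].reshape(-1,1);p=np.c_[s,np.ones(len(s))]*d
    P=p@T[:3,:3].T+T[:3,3];P[d[:,0]==0]=np.nan
    return P.reshape(384,512,3)
def save(im,n): cv2.imwrite(f"pics/{n}.png",im["color"][:,:,::-1])
E
python3 - <<'E'
from h import *
print(robot.get_obs())
for n in("top","scene"):
    im=get_image(n);save(im,n+"1");print(n,im["xyz"],im["orientation"],im["fx"],im["k1"])
    P=cloud(im,pose(im))
    for l in("pot_1","tub_1"):
        for d in nets.silhouettes(im,l):
            q=P[d["pixels"]];z=np.nanmax(q[:,2]) if len(q) else 0
            t=q[q[:,2]>np.nanpercentile(q[:,2],90)-.005]
            print(l,round(d["conf"],2),np.round(d["position"]),d["pixels"].sum(),np.round(np.nanmedian(t,0),3))
E
```

```text
{'time': 0.0, 'qpos': array([65.25464453, 27.37541647,  1.27926505, 89.17443607, -0.65836244,
       63.55780439, -4.76162962]), 'joint_velocities': array([-0.01732028,  0.00471391, -0.12590845, -0.07831404, -0.08132362,
        0.01307187,  0.03543007]), 'joint_torque': array([-4.45856567e-04, -5.82852423e+01,  1.53483175e+00, -2.72615093e+01,
       -5.42180578e-02,  1.66131172e-02,  1.50139176e-04]), 'tool_pos': array([ 0.21458191, -0.63941666,  0.24071445]), 'orientation': array([-1.79899964e+02,  7.55120555e-03,  1.85534822e+01]), 'force': array([ 0.44710084, -0.03744331, -0.23758673]), 'moment': array([-0.02001861, -0.02189475, -0.02482155]), 'opening': 1.0003165914599705}
top [0.50273645 0.04002077 1.11624617] [-1.72842614e+02 -1.62590246e-02 -9.10401723e+01] 362.156087745845 -0.027206580641818395
pot_1 0.76 [238. 238.] 164 [0.501 0.091 0.049]
pot_1 0.74 [212. 245.] 189 [0.494 0.158 0.049]
pot_1 0.45 [287. 241.] 183 [ 0.492 -0.053  0.048]
tub_1 0.71 [317. 241.] 286 [ 0.494 -0.14   0.048]
tub_1 0.69 [141. 235.] 269 [0.521 0.379 0.049]
tub_1 0.68 [164. 192.] 221 [0.647 0.313 0.045]
tub_1 0.65 [275. 219.] 9125 [ 0.585 -0.017  0.035]
tub_1 0.62 [106. 249.] 343 [0.476 0.486 0.045]
tub_1 0.58 [262. 237.] 201 [0.494 0.011 0.049]
scene [1.11504187 0.10053024 0.86536863] [-148.20334435    0.58874327   93.91628801] 355.11395145186196 -0.054279532031303424
pot_1 0.85 [294. 158.] 286 [0.497 0.158 0.049]
pot_1 0.77 [271. 154.] 291 [0.501 0.093 0.049]
pot_1 0.73 [222. 151.] 279 [ 0.492 -0.054  0.049]
tub_1 0.84 [241. 154.] 274 [0.497 0.011 0.049]
tub_1 0.81 [353. 207.] 400 [0.649 0.314 0.045]
tub_1 0.73 [387. 208.] 393 [0.646 0.408 0.045]
tub_1 0.64 [412. 156.] 388 [0.479 0.487 0.046]
tub_1 0.63 [371. 170.] 365 [0.524 0.379 0.049]
tub_1 0.54 [198. 153.] 306 [ 0.496 -0.137  0.049]
```

```bash
python3 - <<'E'
import cv2
a=cv2.imread("pics/top1.png")
cv2.imwrite("pics/top1c.png",cv2.resize(a[150:310,80:360],None,fx=2.85,fy=2.85,interpolation=cv2.INTER_CUBIC))
E
```

```text
(no output)
```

View pics/top1c.png

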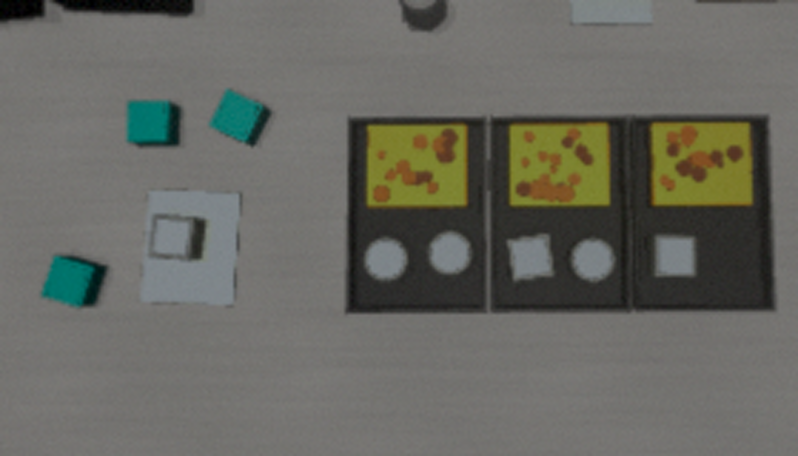

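View pics/scene1.png

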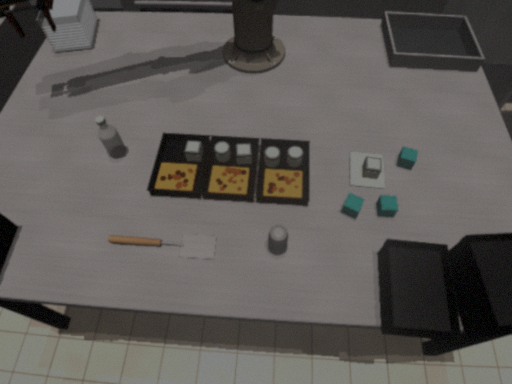

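Seen: the left tray (+y) holds two pots (top-image pixels 212,245 and 238,238) and no tub. The middle tray holds a tub (262,237) and a pot (287,241). The right tray holds only a tub (317,241). The spare white tub is on the white board at (141,235).

Look-alikes for the spare tub are the turquoise cubes at (106,249), (134,192) and (164,192), which I reject. I'll take the left tray's outer pot. Next I measure the tray geometry and take a close wrist look.

```bash
cat >> h.py <<'E'
def lids(P,c,z=.048,r=.04,dz=.007):
    m=(np.hypot(P[...,0]-c[0],P[...,1]-c[1])<r)&(abs(P[...,2]-z)<dz)
    q=P[m]
    if len(q)<20: return None
    (cx,cy),(w,h),a=cv2.minAreaRect((q[:,:2]*1000).astype(np.float32))
    return np.round([cx,cy,w,h,a,np.median(q[:,2])*1000,len(q)],1)
E
python3 - <<'E'
from h import *
for n in("top","scene"):
    im=get_image(n);P=cloud(im,pose(im));c=im["color"].astype(int)
    y=((c[...,0]-c[...,2])>50)&(abs(P[...,2]-.035)<.02)&(P[...,0]>.45)&(P[...,0]<.7)
    k,L,s,_=cv2.connectedComponentsWithStats(y.astype(np.uint8))
    for i in range(1,k):
        if s[i,4]>300:
            q=P[L==i];print(n,"las",np.round(cv2.minAreaRect((q[:,:2]*1000).astype(np.float32))[0],1),np.round(cv2.minAreaRect((q[:,:2]*1000).astype(np.float32))[1:][0],1),cv2.minAreaRect((q[:,:2]*1000).astype(np.float32))[2],np.median(q,0).round(4))
robot.reach([.44,.158,.30],[180,0,0])
o=robot.get_obs();im=get_image("wrist");T=pose(im,o);P=cloud(im,T);save(im,"w1");np.save("P.npy",P)
print(o["time"],o["tool_pos"],o["orientation"],T.round(3).tolist())
for c in[(.497,.158),(.501,.092)]:print(lids(P,c))
for l in("pot_1",):
    for d in nets.silhouettes(im,l):
        q=P[d["pixels"]];print(l,round(d["conf"],2),np.round(d["position"]),np.nanmedian(q,0).round(4))
E
```

```text
top las [592.4 126.3] [102.5  87.5] 89.28458404541016 [0.591  0.1261 0.0351]
top las [591.4 -24. ] [102.6  85. ] 88.82975769042969 [ 0.5909 -0.0237  0.0349]
top las [ 588.7 -172.9] [106.4  84.9] 88.88691711425781 [ 0.5881 -0.1728  0.0346]
scene las [ 589.2 -173.2] [ 88.5 106.4] 0.04110818728804588 [ 0.5915 -0.1729  0.0361]
scene las [590.1 -22.9] [105.   89.1] 89.68262481689453 [ 0.5924 -0.022   0.0361]
scene las [592.1 126.8] [104.4  88.5] 88.73407745361328 [0.5936 0.1302 0.0361]
3.3167 [0.4403463  0.15733871 0.29990662] [ 1.79997461e+02  1.01948301e-02 -7.18223443e-02] [[-0.0, -0.955, -0.296, 0.521], [-1.0, 0.0, 0.0, 0.157], [-0.0, 0.296, -0.955, 0.444], [0.0, 0.0, 0.0, 1.0]]
[493.3 156.2  45.1  44.3  29.3  49.3 800. ]
[499.   91.6  44.8  45.2   1.2  49.2 817. ]
pot_1 0.6 [296. 119.] [0.4994 0.0943 0.0491]
pot_1 0.6 [256. 126.] [0.4951 0.1559 0.0493]
pot_1 0.56 [396. 127.] [ 0.4913 -0.0484  0.0484]
```

View pics/w1.png

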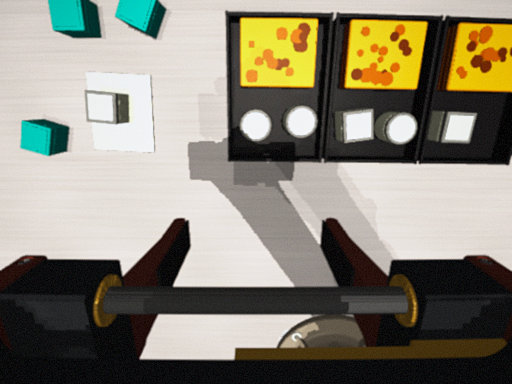

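Confirmed from close by. Line yaw is about -0.8°, and the free-strip middles are left (.495, .128) and right (.492, -.172). A full-depth grasp doesn't fit: the open fingers span 115 mm and the strip is 104 mm. So I'll grip the top ~10 mm with the jaws along x, keeping the fingertips above the rim and the lasagne.

```bash
python3 - <<'E'
from h import *
for y in(89,-91):
    print(y,[np.round(solver.ik(p,[180,0,y]),0).tolist() if solver.ik(p,[180,0,y]) is not None else None for p in([.4945,.157,.0565],[.4915,-.203,.06],[.52,.379,.0565])])
yaw=min((89,-91),key=lambda y:sum(abs(solver.ik(p,[180,0,y])[6]) for p in([.4945,.157,.0565],[.4915,-.203,.06])))
print(yaw)
robot.reach([.4945,.157,.15],[180,0,yaw])
print(robot.move_linear([.4945,.157,.0565],.08,stop_force=8),robot.get_obs()["tool_pos"])
robot.gripper_close();o=robot.get_obs();print(o["opening"],o["time"],o["force"],o["tool_pos"])
robot.move_linear([.4945,.157,.075],.04)
o=robot.get_obs();print(o["opening"],o["time"],o["force"]);im=get_image("wrist");save(im,"w2");save(get_image("scene"),"s2")
a=cv2.imread("pics/s2.png");cv2.imwrite("pics/s2.png",cv2.resize(a[100:220,140:440],None,fx=2.6,fy=2.6))
E
```

```text
89 [[18.0, 40.0, -55.0, 116.0, 45.0, 48.0, -64.0], [53.0, 37.0, -48.0, 114.0, 39.0, 46.0, -19.0], [-2.0, 53.0, -61.0, 98.0, 52.0, 62.0, -81.0]]
-91 [[-61.0, 38.0, 48.0, 121.0, -44.0, 41.0, -164.0], [10.0, 29.0, 7.0, 117.0, -6.0, 35.0, -160.0], [2.0, 58.0, -69.0, 98.0, 58.0, 68.0, 95.0]]
89
False [0.4948446  0.15717146 0.05697347]
0.5135808413341194 6.5833 [ 0.2251097  -0.59279644  0.1474654 ] [0.49455544 0.15697105 0.05653382]
0.5132588771914041 7.1917 [-0.79743322 -0.10397167 -0.33686549]
```

View pics/w2.png

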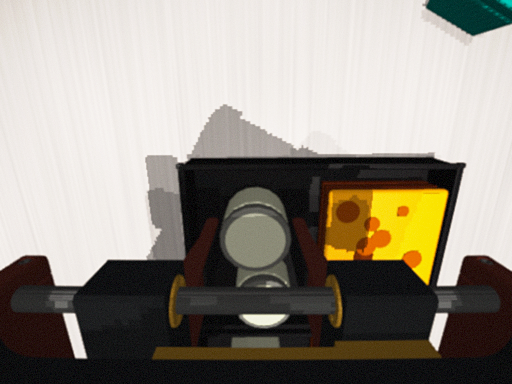

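View pics/s2.png

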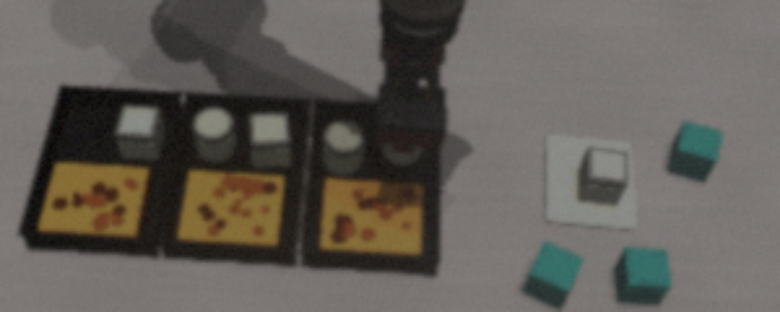

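The pot is held upright at the correct width and nothing else moved. I'll carry it to the right tray.

```bash
cat >> h.py <<'E'
def down(x,y,z0=.062,z1=.0555,v=.08,f=3):
    robot.move_linear([x,y,z0],v); robot.wait(.2)
    s=robot.move_linear([x,y,z1],.012,stop_force=f)
    o=robot.get_obs();print("down",s,o["tool_pos"].round(4),o["force"].round(2),o["time"])
E
python3 - <<'E'
from h import *
robot.move_linear([.4945,.157,.125],.15)
robot.move_linear([.4915,-.203,.125],.25)
down(.4915,-.203)
robot.gripper_open()
robot.move_linear([.4915,-.203,.09],.06)
robot.move_linear([.4915,-.203,.16],.2)
robot.reach([.50,.27,.26],[180,0,89])
o=robot.get_obs();im=get_image("wrist");P=cloud(im,pose(im,o));save(im,"w3")
print(o["time"],o["tool_pos"])
print(lids(P,(.523,.379)),lids(P,(.499,.092)))
for d in nets.silhouettes(im,"tub_1"):
    print(round(d["conf"],2),np.round(d["position"]),np.nanmedian(P[d["pixels"]],0).round(4))
t=get_image("top");Q=cloud(t,pose(t));save(t,"t3");print("pot",lids(Q,(.4915,-.203)),"tub",lids(Q,(.495,-.138)),"spare",lids(Q,(.523,.379)))
a=cv2.imread("pics/t3.png");cv2.imwrite("pics/t3.png",cv2.resize(a[150:310,80:360],None,fx=2.5,fy=2.5))
E
```

```text
down True [ 0.4915 -0.203   0.0565] [-0.91 -0.85  5.95] 10.975
14.7667 [0.50074345 0.26844343 0.25938297]
[ 519.9  378.    44.5   42.9   84.1   49.1 1314. ] [498.2  96.3  42.5  35.5   0.7  49.3 521. ]
0.88 [360. 130.] [0.6399 0.3168 0.0446]
0.73 [271.  80.] [0.5199 0.3783 0.0491]
0.72 [234.   7.] [0.4769 0.466  0.0314]
0.65 [362.  55.] [0.6351 0.4064 0.0446]
0.56 [255. 325.] [0.4927 0.0068 0.0491]
pot [ 491.1 -201.5   44.1   43.7   89.1   48.2  198. ] tub [ 492.4 -139.5   45.4   43.7   88.9   47.8  244. ] spare None
```

View pics/w3.png

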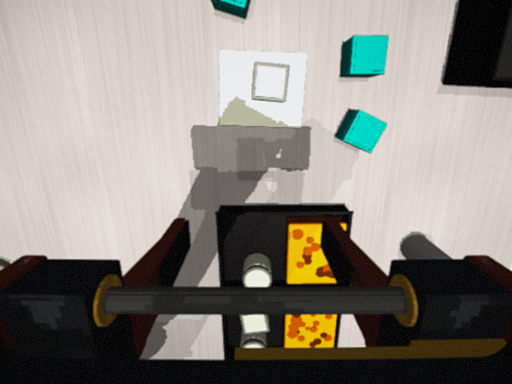

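View pics/t3.png

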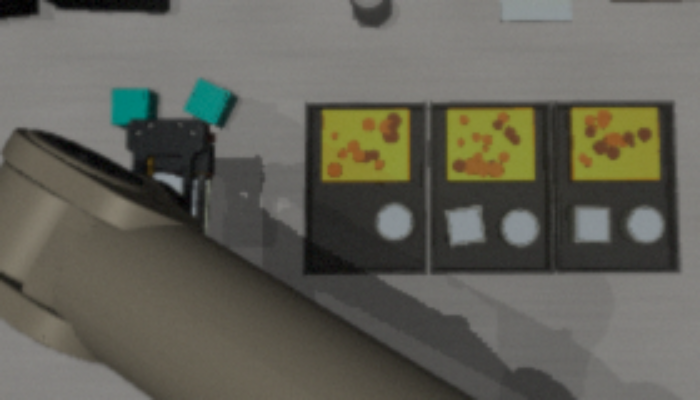

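The pot stands in the right tray at (.491, -.202), lid top 48 mm. The spare tub at (.520, .378), top 49 mm, is turned about -6°, and the fingers clear the turquoise cubes. Next I grip the tub.

```bash
python3 - <<'E'
from h import *
p=[.520,.378]
robot.reach(p+[.13],[180,0,84])
print(robot.move_linear(p+[.0565],.08,stop_force=8))
robot.gripper_close();o=robot.get_obs();print(o["opening"],o["tool_pos"])
robot.move_linear(p+[.075],.04);robot.move_linear(p+[.125],.15)
o=robot.get_obs();print(o["opening"],o["time"]);save(get_image("wrist"),"w4")
robot.move_linear([.495,.159,.125],.15,orientation=[180,0,89])
down(.495,.159)
save(get_image("wrist"),"w5")
E
```

```text
False
0.49894326492120167 [0.52008279 0.37799975 0.0565361 ]
0.4996634407153122 18.55
down True [0.495  0.1589 0.0565] [-0.33 -1.83  3.9 ] 21.825
```

View pics/w5.png

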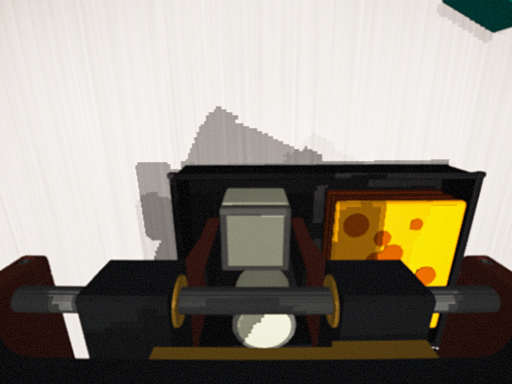

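The tub stands square in the left tray's free half with contact felt at floor height. I'll release, retreat and check.

```bash
python3 - <<'E'
from h import *
robot.gripper_open()
robot.move_linear([.495,.159,.09],.06)
robot.move_linear([.495,.159,.20],.2)
robot.reach([.43,-.02,.40],[180,0,89]) if solver.ik([.43,-.02,.40],[180,0,89]) is not None else None
robot.goto_joints([65.254,27.33,1.283,89.118,-.659,63.558,-4.761])
print(robot.get_obs()["time"],robot.get_obs()["opening"])
for n in("top","scene"):
    im=get_image(n);save(im,n+"9");P=cloud(im,pose(im))
    for c in[(.495,.159),(.499,.092),(.494,.009),(.491,-.052),(.493,-.139),(.491,-.202)]:print(n,c,lids(P,c,r=.033))
a=cv2.imread("pics/top9.png");cv2.imwrite("pics/top9.png",cv2.resize(a[150:310,80:360],None,fx=2.85,fy=2.85,interpolation=cv2.INTER_CUBIC))
E
```

```text
27.5917 1.0035685136499986
top (0.495, 0.159) [494.9 159.8  43.9  43.8  88.8  48.  242. ]
top (0.499, 0.092) [501.   92.2  43.6  43.3  44.3  48.4 194. ]
top (0.494, 0.009) [494.4   9.2  43.5  43.7   8.5  48.4 228. ]
top (0.491, -0.052) [491.  -55.6  43.2  43.7  43.9  48.1 193. ]
top (0.493, -0.139) [ 492.6 -139.4   44.2   44.    87.6   47.8  244. ]
top (0.491, -0.202) [ 491.1 -201.4   44.    43.8   89.3   47.7  197. ]
scene (0.495, 0.159) [494.1 160.   47.9  43.    0.6  48.9 210. ]
scene (0.499, 0.092) [499.3  94.   46.   43.1   3.5  49.2 177. ]
scene (0.494, 0.009) [494.8  10.1  46.5  43.5   5.7  49.2 204. ]
scene (0.491, -0.052) [491.8 -54.2  43.8  43.6   4.5  49.  169. ]
scene (0.493, -0.139) [ 493.1 -138.8   44.3   46.9   87.5   49.4  204. ]
scene (0.491, -0.202) [ 491.  -201.6   45.    44.1   83.9   49.4  172. ]
```

View pics/top9.png

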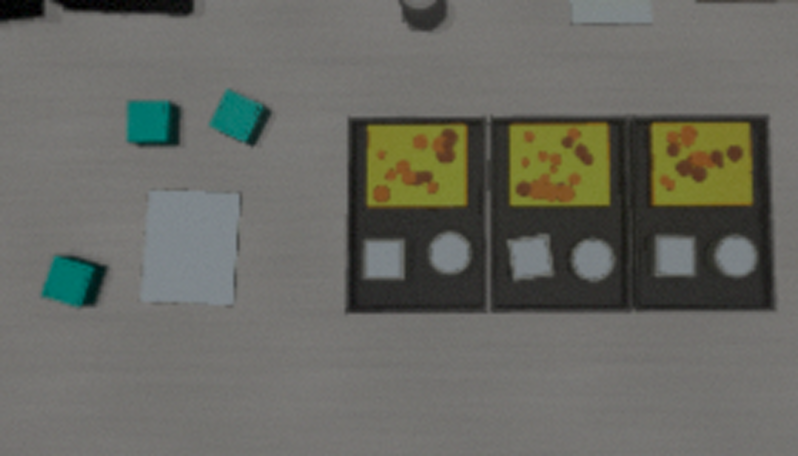

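View pics/scene9.png

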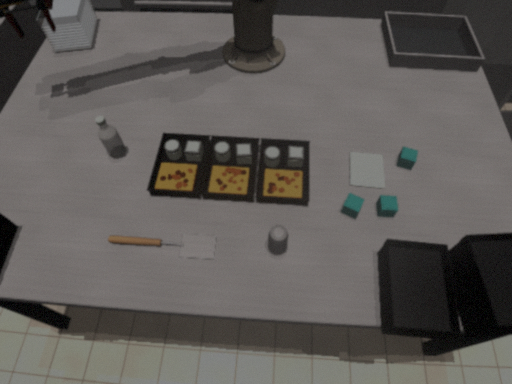

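Every tray now has one pot and one tub, with all lids at about 48 mm. The board is empty, and the bottle, shaker, spatula and turquoise cubes have not moved.

```bash
python3 -c "
from h import *
robot.close_job()"
```

```text
the job is handed in; nothing more can be done
```

All three trays now hold one pot and one tub, and the job is handed in after about 28 s of robot time.

- **What was wrong:** the left tray had two pots and no tub, and the right tray had no pot. The middle tray was already correct, so I left it alone.
- **What I moved:** the outer pot of the left tray went to the right tray, and the spare white tub from the board went into the left tray. I gripped each by its top 10 mm or so, because the open fingers do not fit inside the free strip. I lowered each slowly until I felt floor contact, then released.
- **Last checks:** in the top and scene pictures all six lids are level at 48–49 mm. The moved pot is at (0.491, -0.202) and the moved tub at (0.495, 0.160), each within about 2 mm of where I aimed. The board is empty, and the bottle, shaker, spatula and turquoise cubes show no movement in the pictures. None of the final checks failed; the two cameras agreed to about 2 mm, which is the calibration limit.

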